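Find the stamped parts crate and push it to the dispatch line

TASK

Tip both blue parts crates over, away from the robot onto their far sides, so that their undersides face the robot: exactly one has a round green stamp underneath. Once both lie there, push the stamped crate, still lying so, away from the robot until the front edge of its open end rests on the yellow dispatch strip, and leave the other crate where it fell. Only nudge and push with the fingers: lift nothing, and leave the other things on the table alone.

Things in the scene. Friction and masses are not known exactly. Their poses are not given: they have to be found in the camera images.
- stamped_crate: one of two outwardly identical empty open-topped blue plastic crates, standing mouth up at the start, at the left or the right: 64 mm deep (its x), 110 wide (its y), 80 high (its z), 4 mm walls, 0.16 to 0.28 kg. Origin at the centre of its underside; x points roughly away from the robot at the start, z out of its mouth. This one has a round green stamp, 52 mm, with a white tick, on its underside.
- plain_crate: the other crate, same make, size, weight and axes, with nothing on its underside.
- stamped_crate_center (a point): the middle of the stamped crate (40 mm along its z from its origin). Pushed away from the robot near the top of its near side, a crate stands fast on rubber feet, tips about its far lower edge, passes its balance at about 45 degrees and falls onto its far side. Its near rim swings up about 20 mm: rise with it, or a finger can wedge; pushed low it may slide.
- plain_crate_center (a point): the middle of the plain crate, likewise.
- stamped_crate_lead (a point): the middle of the far edge of the stamped crate's mouth (32 mm along its x, 80 along its z from its origin): when the crate lies on its far side (then 80 mm along x, 110 along y, 64 high, own z away from the robot, own x down) this is the front edge of its open end, on the table; it then slides when pushed low on its underside.
- plain_crate_lead (a point): the same point of the plain crate.
- dispatch_strip: flat yellow tape with black borders stuck across the table beyond the crates, 40 mm wide (its x, pointing away from the robot) and 640 mm long (its y), level with the table, nothing to bump into. Origin at its centre.
- tin: flat tin with a yellow lid, 56 mm across, 23 mm high, loose, between the crates on the robot's side; leave alone. Origin at the centre of its underside.
- tape_roll: roll of blue tape, 67 mm across, 19 mm high, loose, at the left; leave alone. Origin at the centre of its underside.
- spool: solder spool, 52 mm across, 35 mm high, loose, at the left; leave alone. Origin at the centre of its underside.
- carton: small brown carton, 53x70x46 mm, loose, at the right; leave alone. Origin at the centre of its underside.
- cap: orange spray cap, 48 mm across, 38 mm high, loose, at the right; leave alone. Origin at the centre of its underside.
Mind the look-alikes: they are no part of the job. Leave any red or turquoise look-alike of the stamped_crate alone.

How it is judged:
By the outcome, as a careful person would: the job done as asked, in the order asked, and still so for the second after the job is handed in, with the robot touching nothing.
It also fails if it takes over 54 s, if anything falls off the work surface, if the arm or the gripper's body presses on something with over 40 N, if the wrist force passes 120 N, or if a joint passes its speed limit or range.

ROBOT

A 6-joint arm with a two-finger parallel gripper is mounted at the origin on a cart in front of the work surface, level with it; the furniture and walls round the work are solid. World frame = base frame: x ahead of the robot, y to its left, z up, the work surface at z = 0. Lengths are in m, angles in rad, forces in N, time in s.
With the tool pointing down it reaches from about 0.3 to 0.875 m from the base axis. Payload 6.4 kg.
Tool frame: the origin (TCP) lies midway between the tips of the shut fingers; the grasp point (between the pads) lies 19 mm behind it; z points along the fingers, y is the line along which they close (so a half turn about z gives the same grasp; the last joint's range is limited). The gripper opens to 85 mm and grips with 20 to 120 N. Pads are 22 mm wide; open, the fingers measure 114 mm over their backs; the gripper's body (76 mm by 85 mm) begins 54 mm behind the grasp point. The pads swing forward as they close: fully open they stand 13 mm farther back than shut.
Start: joints at [1.068, 0.181, 1.607, -0, 1.354, -0.206], TCP at [0.168, 0.55, 0.231] pointing down, gripper open.
Joint ranges: [-2.99, 2.99], [-0.89, 2.07], [0.3, 2.58], [-1.14, 4.28], [0, 2.63], [-3.12, 3.12]. Speed limits (rad/s): [2.57, 2.57, 3.01, 3.14, 3.14, 3.14].

INTERFACE

Orientations are given as a unit quaternion [w, x, y, z].
In Python, from bench import sensors, vision, ctrl gives the robot as it stands.
- The arm moves only by the tool carry_out, never from a script. Its argument "deltas" is text: rows parted by semicolons, each of 7 numbers parted by spaces: the shift along the tool's x, y, z in mm, then the turn, a rotation vector about the tool's x, y, z in rad, then the closure, from 0 (fully open) to 1 (shut). In form: tx ty tz ax ay az claw; .... A call has 1 to 12 rows; each row is the pose to reach, as a shift and turn from the pose commanded when the call began, along the tool's axes at that moment; what a row does not reach only later rows make up. A row lasts 1/8 s, in which the tool goes at most 62.5 mm and 10.7 degrees, less where a joint would pass 70% of its speed; a pose out of reach is approached as far as the arm can. A call with a gripper value outside its range is refused whole. The fingers move at their own pace and stop on an object; the grip force is fixed at half the most. Time passes only in rows, so rows that repeat a pose let the fingers close. It gives the time, the measured TCP pose, the force, the opening and the grip force at its end, in the units of the state.
- sensors.get_obs(): the state, without advancing time (a new reading comes with each control period).
- vision.camera(name): name is "scene" or "top" or "wrist"; returns the picture (420x560x3 uint8, blue, green, red); there is no depth.
- vision.camera_model(name): a dict with "K" (3x3 intrinsics, pixels), "extrinsics" (4x4, takes a point from world to camera coordinates); the wrist camera has in their place "hand_eye" (4x4, takes a point from camera to tool coordinates, whose origin is the TCP and whose axes are the flange's). Camera axes: x right, y down, z forward; pixel columns grow to the right and rows downward; lengths in m; the calibration is good to about 2 mm. A picture is of the moment at which its call begins: read the wrist's pose just before it. camera_model takes no time and is no camera call.
- ctrl.hand_in(): hands the job in; it is judged then, once.
The state is a dict: "time_s": time; "q": joint angles; "dq": joint speeds; "joint_efforts": joint torques, N m; "eef_pos": TCP position; "eef_rot": TCP orientation; "wrist_force": force on the tool from outside, world axes, zero at the start; "torque": the same for the moment, N m; "opening": opening from 0.0 (shut) to 1.0 (fully open); "grasp_force": force on a finger pad.
Only numpy, scipy, OpenCV 4.12 (cv2) and the standard library are available. Lean on these libraries where they do the work, as an engineer would, in place of code of your own. Each camera call takes 0.05 s, during which the arm holds its last target. There are 200 camera calls.

## Working session

There is one attempt and no reset: what is moved stays moved. The work goes in short steps, Python scripts to look and compute and a tool call to move; the robot and the scene stay as the last step left them, time stands still between calls to the robot, and variables do not carry over. Pictures are saved under pics/ and viewed, at most 10 in all, crops included, and the job is handed in when it is done.

Besides the shell and the picture viewer there is one more tool, called after ">>>" as a command line: name --argument value ..., lists and objects as JSON in quotes. carry_out: Moves the arm, as the interface text tells. Its arguments: {"type":"object","properties":{"deltas":{"type":"string"}},"required":["deltas"]}

```bash
mkdir -p pics; ls
cat > h.py <<'E'
import numpy as np, cv2
from bench import sensors, vision, ctrl
def px2w(name,u,v,z=0.0):
    m=vision.camera_model(name);K=np.array(m["K"]);T=np.array(m["extrinsics"])
    d=T[:3,:3].T@np.linalg.solve(K,[u,v,1]);c=-T[:3,:3].T@T[:3,3]
    return (c+d*(z-c[2])/d[2])
E
python3 - <<'E'
from h import *
o=sensors.get_obs();print(o)
for n in("top","scene"):
    im=vision.camera(n);cv2.imwrite(f"pics/{n}0.png",cv2.resize(im,(800,600)))
E
```

```text
pics
{'time_s': 0.0, 'q': array([ 1.06770169e+00,  1.81544988e-01,  1.60801477e+00,  1.16531523e-05,
        1.35380215e+00, -2.06290518e-01]), 'dq': array([-0.00055901, -0.00154588, -0.00013274, -0.00150154, -0.00010226,
        0.00115915]), 'joint_efforts': array([ 2.00675728e-03, -4.44856739e+01, -3.51346958e+01,  2.55512714e-05,
        8.86746682e-03,  5.08902087e-05]), 'eef_pos': array([0.1678682 , 0.54936865, 0.23037867]), 'eef_rot': array([-3.12566611e-04,  1.47859135e-01,  9.89008035e-01, -8.27583676e-04]), 'wrist_force': array([-0.02827884, -0.4110529 , -0.05373816]), 'torque': array([ 0.00131244, -0.01077477, -0.03315499]), 'grasp_force': 0.0, 'opening': 1.0010488454561175}
```

View pics/top0.png

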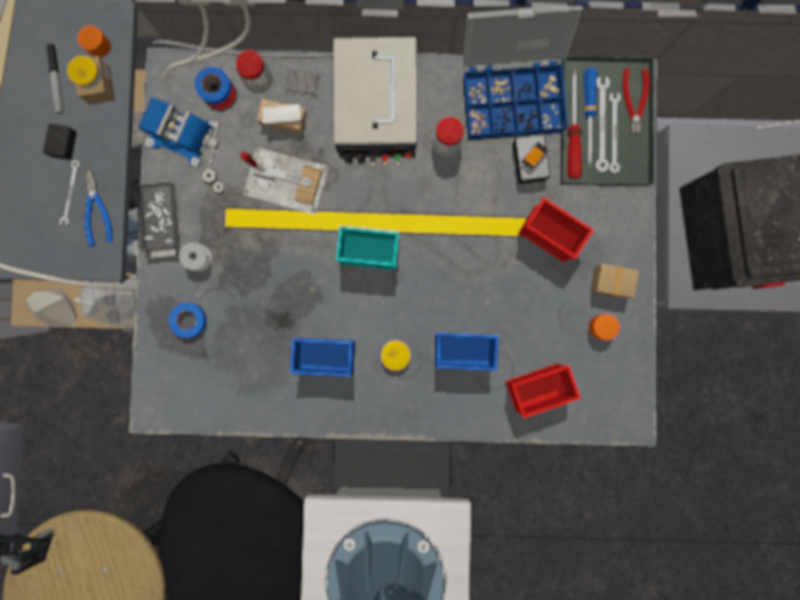

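View pics/scene0.png

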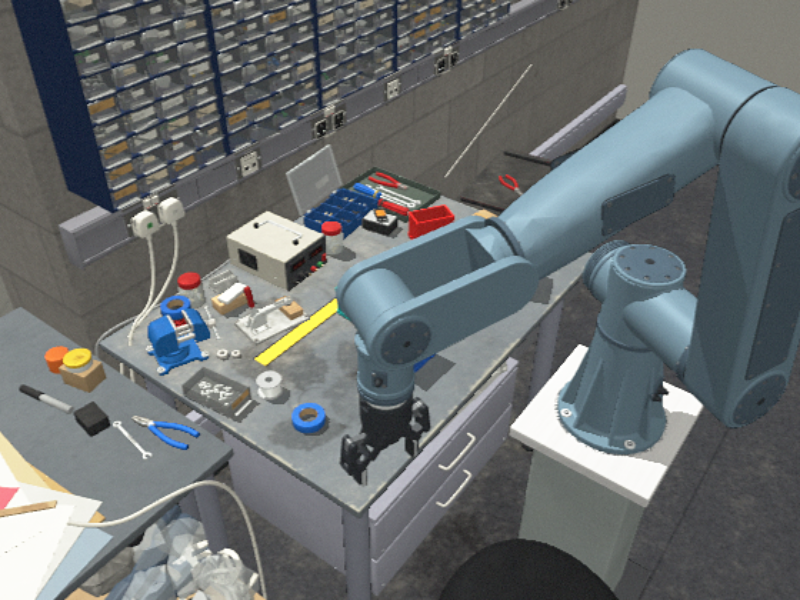

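The top view shows the blue crates at about (323,356) and (466,352), with the tin between them at (396,356). The strip runs from (226,218) to (522,227). The turquoise crate at (368,248) partly blocks the path ahead of the left crate.

Run:
```python
from h import *
s=.7
P={ "L rim nl":(291,375,.08),"L nr":(352,376,.08),"L fr":(354,339,.08),"L fl":(293,338,.08),
"R nl":(435,369,.08),"R nr":(497,371,.08),"R fr":(498,335,.08),"R fl":(436,333,.08),
"strip l top":(226,209,0),"strip l bot":(226,227,0),"strip r top":(522,219,0),"strip r bot":(522,236,0),"tin":(396,356,.023),
"teal nl":(336,264,.08),"teal nr":(397,269,.08),"teal fl":(340,227,.08),"red nl":(522,228,.08),"red n":(574,260,.08),"red2 fl":(507,380,.08),"spool":(195,258,.035),"tape":(187,321,.019),"base":(385,580,0),"red2 nl":(516,417,.08)}
for k,(u,v,z) in P.items(): print(k,np.round(px2w("top",u*s,v*s,z)*1000))
m=vision.camera_model("wrist");print(m)
```

```text
L rim nl [390. 176.  80.]
L nr [390.  66.  80.]
L fr [457.  64.  80.]
L fl [456. 174.  80.]
R nl [407. -84.  80.]
R nr [ 406. -196.   80.]
R fr [ 471. -196.   80.]
R fl [471. -84.  80.]
strip l top [705. 329.   0.]
strip l bot [669. 328.   0.]
strip r top [ 699. -253.    0.]
strip r bot [ 665. -254.    0.]
tin [426. -12.  23.]
teal nl [593. 100.  80.]
teal nr [586. -11.  80.]
teal fl [661.  95.  80.]
red nl [ 666. -237.   80.]
red n [ 610. -332.   80.]
red2 fl [ 390. -214.   80.]
spool [603. 374.  35.]
tape [483. 390.  19.]
base [-2. -2.  0.]
red2 nl [ 324. -231.   80.]
{'K': array([[322.99533776,   0.        , 276.02873797],
       [  0.        , 322.99533776, 210.80741805],
       [  0.        ,   0.        ,   1.        ]]), 'hand_eye': array([[-3.49934891e-04, -9.46997501e-01, -3.21240738e-01,
         8.37342998e-02],
       [ 9.99999922e-01, -2.72698958e-04, -2.85423426e-04,
        -2.27196819e-04],
       [ 1.82693257e-04, -3.21240812e-01,  9.46997522e-01,
        -1.42125251e-01],
       [ 0.00000000e+00,  0.00000000e+00,  0.00000000e+00,
         1.00000000e+00]])}
```

```bash
cat >> h.py <<'E'
from scipy.spatial.transform import Rotation as R
def deltas(targets):
    "world targets (x,y,z mm, yaw deg; 0 = tool x toward robot) -> tool shift mm, turn rad"
    o=sensors.get_obs();q=o["eef_rot"];r=R.from_quat(np.r_[q[1:],q[0]])
    print("t",o["time_s"],"pos",np.round(o["eef_pos"]*1000,1),"F",np.round(o["wrist_force"],1))
    for x,y,z,w in targets:
        g=R.from_euler('z',w,degrees=True)*R.from_matrix([[-1,0,0],[0,1,0],[0,0,-1]])
        print(np.round(r.inv().apply(np.array([x,y,z])-o["eef_pos"]*1000),1),np.round((r.inv()*g).as_rotvec(),3))
E
python3 -c "
from h import *
deltas([(345,120,200,0),(345,120,63,0)])"
```

```text
t 0.1 pos [167.9 549.4 230.5] F [ 1.   0.8 -0. ]
[-294.9 -358.8   30.9] [-0.001 -0.001 -0.297]
[-295.  -358.6  167.9] [-0.001 -0.001 -0.297]
```

>>> carry_out --deltas "-295 -359 31 0 0 -0.297 0.5; -295 -359 31 0 0 -0.297 0.5; -295 -359 31 0 0 -0.297 0.5; -295 -359 31 0 0 -0.297 0.5; -295 -359 31 0 0 -0.297 0.5; -295 -359 31 0 0 -0.297 0.5; -295 -359 31 0 0 -0.297 0.5; -295 -359 31 0 0 -0.297 0.5; -295 -359 31 0 0 -0.297 0.5; -295 -359 168 0 0 -0.297 0.5; -295 -359 168 0 0 -0.297 0.5; -295 -359 168 0 0 -0.297 0.5"

```text
time_s: 1.6
eef_pos: [0.3409, 0.1212, 0.0601]
eef_rot: [-0.005, -0.001, 1.0, 0.0]
wrist_force: [0.3, -0.4, 1.2]
opening: 0.5
grasp_force: 0.0
```

```bash
python3 -c "
from h import *
deltas([(345,120,63,0)])
cv2.imwrite('pics/w1.png',vision.camera('wrist'))"
```

```text
t 1.6 pos [340.9 121.2  60.1] F [ 0.3 -0.4  1.2]
[-4.  -1.2 -3. ] [ 0.    -0.009  0.001]
```

View pics/w1.png

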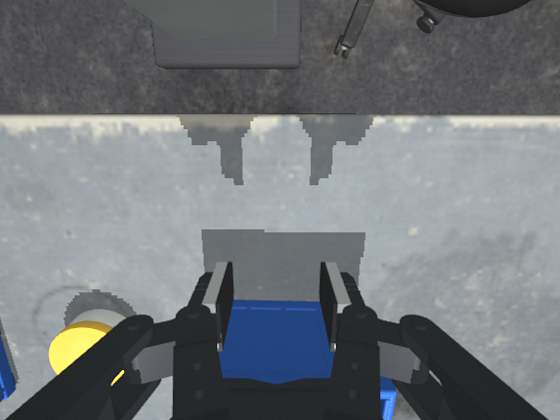

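The wrist view is upside down, with image down meaning away from the robot. The near face of the left crate lies between the fingers at (275,340), the tin is well to the side at (85,345), and nothing touches. I'll tip this crate now.

>>> carry_out --deltas "-25 0 0 0 0 0 0.5; -38 0 -1 0 0 0 0.5; -44 0 -6 0 0 0 0.5; -51 0 -11 0 0 0 0.5; -58 0 -15 0 0 0 0.5; -66 0 -20 0 0 0 0.5; -74 0 -23 0 0 0 0.5; -82 0 -26 0 0 0 0.5; -90 0 -28 0 0 0 0.5; -100 0 -29 0 0 0 0.5; -110 0 -30 0 0 0 0.5; -118 0 -30 0 0 0 0.5"

```text
time_s: 3.15
eef_pos: [0.4641, 0.1203, 0.0933]
eef_rot: [0.0, -0.0, 1.0, -0.0]
wrist_force: [1.1, -0.4, -0.3]
opening: 0.499
grasp_force: 0.0
```

```bash
python3 -c "
from h import *
deltas([(330,120,160,0),(360,-140,160,0),(360,-140,63,0)])
cv2.imwrite('pics/w2.png',np.hstack([vision.camera('wrist')[:,::1],vision.camera('top')[100:320,120:360].repeat(2,0).repeat(2,1)[:420]])[:, :1040][::1])
a=cv2.imread('pics/w2.png');cv2.imwrite('pics/w2.png',cv2.resize(a,(800,320)))"
```

```text
t 3.15 pos [464.1 120.3  93.3] F [ 1.1 -0.4 -0.3]
[134.   -0.3 -66.7] [-0.  0.  0.]
[ 104.1 -260.3  -66.7] [-0.  0.  0.]
[ 104.1 -260.3   30.3] [-0.  0.  0.]
```

View pics/w2.png

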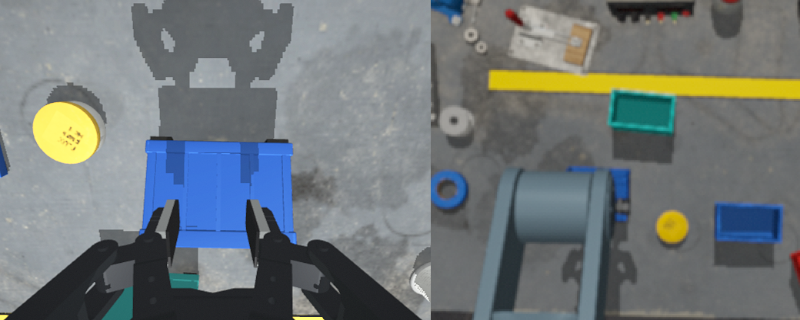

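The left crate now lies on its far side: its near face is on top in the wrist view, and the fingers are clear above it. Next I'll rise and go across to the right crate.

>>> carry_out --deltas "0 0 -60 0 0 0 0.5; 60 0 -66 0 0 0 0.5; 112 -60 -66 0 0 0 0.5; 112 -120 -66 0 0 0 0.5; 112 -180 -66 0 0 0 0.5; 112 -240 -66 0 0 0 0.5; 112 -260 -66 0 0 0 0.5; 112 -260 -66 0 0 0 0.5; 112 -260 -10 0 0 0 0.5; 112 -260 31 0 0 0 0.5; 112 -260 31 0 0 0 0.5; 112 -260 31 0 0 0 0.5"

```text
time_s: 4.75
eef_pos: [0.352, -0.1394, 0.0635]
eef_rot: [0.0, -0.001, 1.0, -0.0]
wrist_force: [-0.3, -1.0, 1.0]
opening: 0.503
grasp_force: 0.0
```

```bash
python3 -c "
from h import *
deltas([(355,-140,62,0)])
cv2.imwrite('pics/w3.png',vision.camera('wrist'))"
```

```text
t 4.75 pos [ 352.  -139.4   63.5] F [-0.3 -1.   1. ]
[-3.  -0.6  1.5] [-0.001  0.001  0.001]
```

View pics/w3.png

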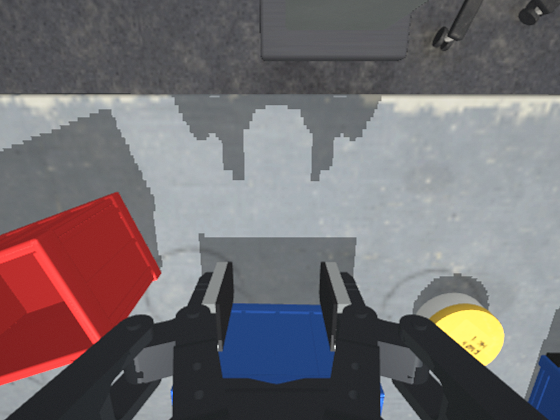

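The fingers are centred on the right crate at (277,340), and the red crate at (80,290) and the tin at (455,335) are clear. I'll tip it the same way, starting from a gap of about 44 mm.

>>> carry_out --deltas "-30 0 0 0 0 0 0.5; -44 0 -1 0 0 0 0.5; -50 0 -6 0 0 0 0.5; -57 0 -11 0 0 0 0.5; -64 0 -15 0 0 0 0.5; -72 0 -20 0 0 0 0.5; -80 0 -23 0 0 0 0.5; -88 0 -26 0 0 0 0.5; -96 0 -28 0 0 0 0.5; -106 0 -29 0 0 0 0.5; -116 0 -30 0 0 0 0.5; -124 0 -30 0 0 0 0.5"

```text
time_s: 6.3
eef_pos: [0.4761, -0.1397, 0.0923]
eef_rot: [0.0, -0.0, 1.0, -0.0]
wrist_force: [-0.3, 1.2, -0.7]
opening: 0.501
grasp_force: 0.0
```

>>> carry_out --deltas "0 0 -60 0 0 0 0.5; 60 0 -90 0 0 0 0.5; 120 0 -110 0 0 0 0.5; 140 0 -110 0 0 0 0.5; 140 0 -110 0 0 0 0.5; 140 0 -110 0 0 0 0.5"

```text
time_s: 7.05
eef_pos: [0.3361, -0.14, 0.2024]
eef_rot: [0.0, 0.0, 1.0, -0.0]
wrist_force: [-0.5, -0.6, 0.4]
opening: 0.499
grasp_force: 0.0
```

```bash
python3 -c "
from h import *
deltas([(340,-140,200,0)])
w=cv2.resize(vision.camera('wrist')[::-1,::-1],(400,300));t=cv2.resize(vision.camera('top'),(800,600))[180:480,150:550]
cv2.imwrite('pics/w4.png',np.hstack([w,t]))"
```

```text
t 7.05 pos [ 336.1 -140.   202.4] F [-0.5 -0.6  0.4]
[-3.9 -0.   2.4] [-0.     0.001 -0.   ]
```

View pics/w4.png

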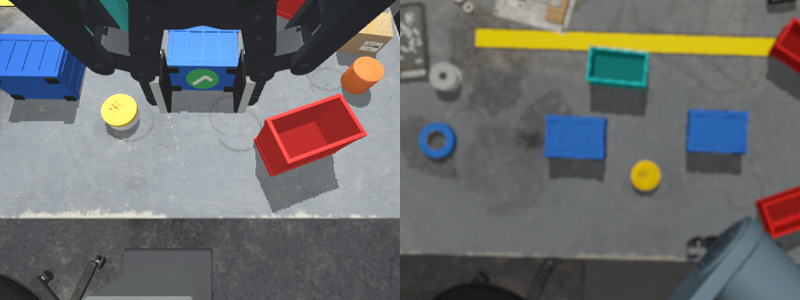

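Seen upright, the wrist view shows the green stamp on the right crate at (203,78). The left crate's underside shows no stamp. I'll measure where the right crate lies.

```bash
python3 -c "
from h import *
for u,v in((438,291),(497,292),(437,332),(496,335)): print(np.round(px2w('top',u*.7,v*.7,.064)*1000))
deltas([(400,-142,120,0),(430,-142,22,0)])"
```

```text
[549. -87.  64.]
[ 550. -196.   64.]
[473. -87.  64.]
[ 470. -195.   64.]
t 7.15 pos [ 336.1 -139.7  202.1] F [ 0.3  1.  -0.1]
[-64.   -2.4  82.1] [ 0.001 -0.     0.001]
[-94.   -2.5 180.1] [ 0.001 -0.     0.001]
```

>>> carry_out --deltas "-45 -1 60 0 0 0 0.5; -88 -1 100 0 0 0 0.5; -88 -1 140 0 0 0 0.5; -88 -1 182 0 0 0 0.5; -88 -1 182 0 0 0 0.5; -100 -1 182 0 0 0 0.5; -112 -1 182 0 0 0 0.5; -122 -1 182 0 0 0 0.5; -130 -1 182 0 0 0 0.5; -138 -1 182 0 0 0 0.5; -146 -1 182 0 0 0 0.5; -146 -1 182 0 0 0 0.5"

```text
time_s: 8.65
eef_pos: [0.4821, -0.1408, 0.0204]
eef_rot: [0.0, -0.0, 1.0, -0.0]
wrist_force: [0.3, 0.1, 0.9]
opening: 0.501
grasp_force: 0.0
```

>>> carry_out --deltas "-8 0 0 0 0 0 0.5; -16 0 0 0 0 0 0.5; -24 0 0 0 0 0 0.5; -32 0 0 0 0 0 0.5; -40 0 0 0 0 0 0.5; -48 0 0 0 0 0 0.5; -56 0 0 0 0 0 0.5; -64 0 0 0 0 0 0.5; -70 0 0 0 0 0 0.5; -75 0 0 0 0 0 0.5; -78 0 0 0 0 0 0.5; -78 0 0 0 0 0 0.5"

```text
time_s: 10.15
eef_pos: [0.5598, -0.1407, 0.0204]
eef_rot: [0.0, -0.0, 1.0, -0.0]
wrist_force: [-0.2, -1.2, 0.8]
opening: 0.5
grasp_force: 0.0
```

```bash
python3 -c "
from h import *
deltas([(594,-141,20,0)])
w=cv2.resize(vision.camera('wrist')[::-1,::-1],(400,300));t=cv2.resize(vision.camera('top'),(800,600))[180:480,250:650]
cv2.imwrite('pics/w5.png',np.hstack([w,t]))"
```

```text
t 10.15 pos [ 559.8 -140.7   20.4] F [-0.2 -1.2  0.8]
[-34.2  -0.3   0.4] [-0.     0.001  0.   ]
```

View pics/w5.png

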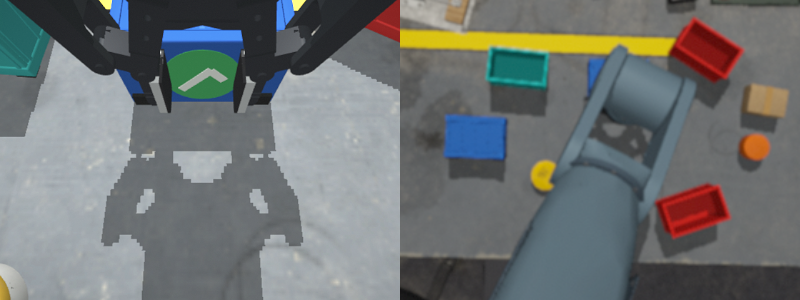

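The crate slides square to the fingers, with the stamp at (202,75). I'll push it another 33 mm, gently, and back off.

>>> carry_out --deltas "-5 0 0 0 0 0 0.5; -10 0 0 0 0 0 0.5; -15 0 0 0 0 0 0.5; -20 0 0 0 0 0 0.5; -25 0 0 0 0 0 0.5; -29 0 0 0 0 0 0.5; -32 0 0 0 0 0 0.5; -33 0 0 0 0 0 0.5; -33 0 0 0 0 0 0.5; -25 0 0 0 0 0 0.5; 0 0 0 0 0 0 0.5; 30 0 0 0 0 0 0.5"

```text
time_s: 11.75
eef_pos: [0.5287, -0.1407, 0.0203]
eef_rot: [0.0, -0.0, 1.0, -0.0]
wrist_force: [0.3, -0.3, 0.5]
opening: 0.5
grasp_force: 0.0
```

>>> carry_out --deltas "0 0 -60 0 0 0 0.5; 50 0 -120 0 0 0 0.5; 110 0 -180 0 0 0 0.5; 170 0 -190 0 0 0 0.5; 200 0 -190 0 0 0 0.5; 200 0 -190 0 0 0 0.5; 200 0 -190 0 0 0 0.5"

```text
time_s: 12.62
eef_pos: [0.3296, -0.141, 0.2106]
eef_rot: [0.001, 0.0, 1.0, -0.001]
wrist_force: [-1.0, 0.3, 0.3]
opening: 0.497
grasp_force: 0.0
```

```bash
python3 -c "
from h import *
deltas([])
w=cv2.resize(vision.camera('wrist')[::-1,::-1],(400,300));t=cv2.resize(vision.camera('top')[126:336,140:420],(800,600),interpolation=cv2.INTER_CUBIC)
cv2.imwrite('pics/w6.png',t)"
```

```text
t 12.625 pos [ 329.6 -141.   210.6] F [-1.   0.3  0.3]
```

View pics/w6.png

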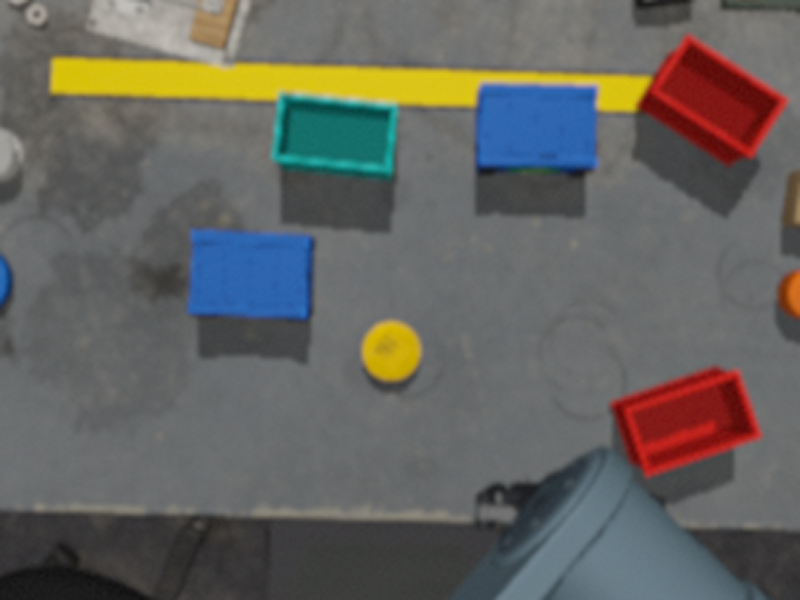

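```bash
python3 -c "
from h import *
for x,y,z in((478,86,.064),(596,87,.064),(478,168,.064),(537,71,0),(537,109,0)): print(np.round(px2w('top',140+x*.35,126+y*.35,z)*1000))"
```

```text
[675. -87.  64.]
[ 677. -196.   64.]
[599. -88.  64.]
[ 703. -148.    0.]
[ 666. -149.    0.]
```

The lead edge is about 12 mm inside the strip's near border, with the strip spanning roughly x = 664–704. A further 7 mm push will centre it.

>>> carry_out --deltas "-50 0 50 0 0 0 0.5; -110 0 110 0 0 0 0.5; -170 0 160 0 0 0 0.5; -200 0 190 0 0 0 0.5; -200 0 190 0 0 0 0.5; -230 0 190 0 0 0 0.5; -250 0 190 0 0 0 0.5; -258 0 190 0 0 0 0.5; -263 0 190 0 0 0 0.5; -267 0 190 0 0 0 0.5; -270 0 190 0 0 0 0.5; -270 0 190 0 0 0 0.5"

```text
time_s: 14.22
eef_pos: [0.5996, -0.1408, 0.0206]
eef_rot: [0.0, -0.0, 1.0, -0.0]
wrist_force: [0.3, 0.2, 0.3]
opening: 0.5
grasp_force: 0.0
```

>>> carry_out --deltas "20 0 0 0 0 0 0.5; 60 0 0 0 0 0 0.5; 80 0 -60 0 0 0 0.5; 130 0 -120 0 0 0 0.5; 190 0 -180 0 0 0 0.5; 240 0 -190 0 0 0 0.5; 270 0 -190 0 0 0 0.5; 270 0 -190 0 0 0 0.5"

```text
time_s: 15.22
eef_pos: [0.328, -0.1411, 0.2118]
eef_rot: [0.002, 0.001, 1.0, -0.002]
wrist_force: [0.2, -0.1, -0.6]
opening: 0.502
grasp_force: 0.0
```

```bash
python3 -c "
from h import *
deltas([])
t=cv2.resize(vision.camera('top')[126:336,140:420],(800,600),interpolation=cv2.INTER_CUBIC)
cv2.imwrite('pics/w7.png',t)"
```

```text
t 15.225 pos [ 328.  -141.1  211.8] F [ 0.2 -0.1 -0.6]
```

View pics/w7.png

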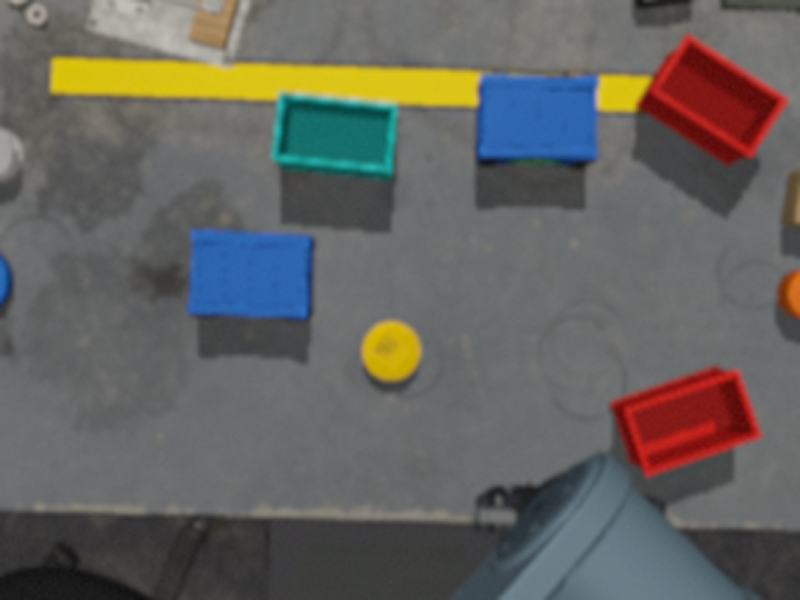

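The far edge of the crate is now at row 76, about x = 685, which is the middle of the strip. Nothing else has moved, so I'm handing in.

```bash
python3 -c "
from h import *
print(ctrl.hand_in())"
```

```text
the job is handed in; nothing more can be done
None
```

Both crates are tipped onto their far sides, the stamped one (right) now has its front edge on the dispatch strip at about x = 685 mm, the plain one is where it fell, and the job was handed in at about 15 s.

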